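Grade the birch slices for the wood-burning class

TASK

Set up the wood-burning place: lay the four birch slices on the four cork mats in order of size, the largest on the mat next to the iron stand and each next one smaller, so that the smallest ends up farthest from the stand. Each slice lies flat in the middle of its own mat. Leave the amber jar standing where it is.

Things in the scene. Friction and masses are not known exactly. Their poses are not given: they have to be found in the camera images.
- slice_34: The smallest of four loose round birch slices lying flat (pale face with growth rings, dark bark rim): a disc 34 mm in diameter, 20 mm thick. Origin at the centre of its underside, z up out of the upper face. The four differ only in diameter (34, 44, 54, 64 mm) and weigh 10 to 60 g.
- slice_44: The second smallest of four loose round birch slices lying flat (pale face with growth rings, dark bark rim): a disc 44 mm in diameter, 20 mm thick. Origin at the centre of its underside, z up out of the upper face. The four differ only in diameter (34, 44, 54, 64 mm) and weigh 10 to 60 g.
- slice_54: The second largest of four loose round birch slices lying flat (pale face with growth rings, dark bark rim): a disc 54 mm in diameter, 20 mm thick. Origin at the centre of its underside, z up out of the upper face. The four differ only in diameter (34, 44, 54, 64 mm) and weigh 10 to 60 g.
- slice_64: The largest of four loose round birch slices lying flat (pale face with growth rings, dark bark rim): a disc 64 mm in diameter, 20 mm thick. Origin at the centre of its underside, z up out of the upper face. The four differ only in diameter (34, 44, 54, 64 mm) and weigh 10 to 60 g.
- mat_1: One of four identical fixed cork mats in a row, about 90 mm apart, on a plywood plank: a disc 72 mm in diameter, 3 mm thick, at the row's end on the robot's right (lowest y). Origin at the centre of its underside, on the plank 12 mm above the table; its top is 15 mm above the table. z up, x across the row (away from the robot), y along it (to the robot's left).
- mat_2: One of four identical fixed cork mats in a row, about 90 mm apart, on a plywood plank: a disc 72 mm in diameter, 3 mm thick, second from the robot's right. Origin at the centre of its underside, on the plank 12 mm above the table; its top is 15 mm above the table. z up, x across the row (away from the robot), y along it (to the robot's left).
- mat_3: One of four identical fixed cork mats in a row, about 90 mm apart, on a plywood plank: a disc 72 mm in diameter, 3 mm thick, third from the robot's right. Origin at the centre of its underside, on the plank 12 mm above the table; its top is 15 mm above the table. z up, x across the row (away from the robot), y along it (to the robot's left).
- mat_4: One of four identical fixed cork mats in a row, about 90 mm apart, on a plywood plank: a disc 72 mm in diameter, 3 mm thick, at the row's end on the robot's left (highest y). Origin at the centre of its underside, on the plank 12 mm above the table; its top is 15 mm above the table. z up, x across the row (away from the robot), y along it (to the robot's left).
- iron_stand: Fixed stand for a burning iron: red round base 64 mm in diameter with a steel wire cradle, 52 mm high, on the plank at either end of the row, about 93 mm beyond the end mat. (At the row's other end is a dark tin of brass shavings, 56 mm in diameter, 39 mm high: not the stand.) Origin at the centre of its underside, 12 mm above the table, z up.
- jar: A loose amber glass jar with a black cap standing upright among the slices, 44 mm in diameter, 64 mm high, about 0.16 kg. Origin at the centre of its underside, z up. It must stay where it stands.
Not all that is in view belongs to the job. What is shaped like the slice_44 but blue or red is not meant.

How it is judged:
By the outcome, as a careful person would: the job done as asked, in the order asked, and still so for the second after the job is handed in, with the robot touching nothing.
It also fails if it takes over 93 s, if anything falls off the work surface, if the arm or the gripper's body presses on something with over 40 N, if the wrist force passes 120 N, or if a joint passes its speed limit or range.

ROBOT

A 6-joint arm with a two-finger parallel gripper is mounted at the origin on the work surface. World frame = base frame: x ahead of the robot, y to its left, z up, the work surface at z = 0. Lengths are in m, angles in rad, forces in N, time in s.
With the tool pointing down it reaches from about 0.35 to 1 m from the base axis. Payload 7.1 kg.
Tool frame: the origin (TCP) lies between the finger pads; the fingertips stand 22 mm ahead of it and the grasp point (between the pads) lies 3 mm ahead of it; z points along the fingers, y is the line along which they close (so a half turn about z gives the same grasp; the last joint's range is limited). The gripper opens to 85 mm and grips with 20 to 120 N. Pads are 22 mm wide; open, the fingers measure 114 mm over their backs; the gripper's body (76 mm by 85 mm) begins 54 mm behind the grasp point. The pads swing forward as they close: fully open they stand 13 mm farther back than shut.
Start: joints at [-1.129, 0.423, 1.63, -0, 1.089, -0.019], TCP at [0.278, -0.56, 0.216] pointing down, gripper open.
Joint ranges: [-3, 3], [-0.9, 2.11], [0.09, 2.58], [-1.31, 4.45], [0.11, 2.69], [-2.54, 2.54]. Speed limits (rad/s): [2.39, 2.39, 3.01, 3.14, 3.14, 3.14].

INTERFACE

Orientations are given as a rotation vector (axis times angle).
In Python, from rig import manip gives the robot as it stands. The module is installed in compiled form; this text tells all that it offers. Calls block until the motion is done:
- manip.move_to(position, orientation): joint-space move of the TCP to a pose.
- manip.servo_line(position, orientation=None, rate=0.15): straight line of the TCP; orientation=None keeps the orientation; rate is the mean speed in m/s.
- manip.set_joints(angles): joint-space move.
- manip.command_gripper(opening, f_grip=None): finger opening in m; f_grip is the grip in N (None keeps the last); returns when the fingers have stopped.
- manip.hold(seconds).
- manip.solve_ik(position, orientation): joint angles nearest the present ones, or None.
- manip.camera(name): name is "scene" or "top"; returns a dict with "image" (420x560x3 uint8, red, green, blue), "fx", "fy", "cx", "cy" (pixels), "cam_to_world" (4x4, takes a point from camera to world coordinates). Camera axes: x right, y down, z forward; pixel columns grow to the right and rows downward; lengths in m; the calibration is good to about 2 mm. A picture is of the moment at which its call begins. There is no depth.
A pose or a line that the arm cannot do raises manip.IKError and nothing moves.
- manip.sign_off(): hands the job in; it is judged then, once.
Readings, each from a call of its own:
- manip.get_time(): time.
- manip.get_joint_positions(): joint angles.
- manip.get_joint_vel(): joint speeds.
- manip.get_tau(): joint torques, N m.
- manip.get_position(): TCP position.
- manip.get_ee_rot(): TCP orientation.
- manip.get_contact_force(): force on the tool from outside, world axes, zero at the start.
- manip.get_torque(): the same for the moment, N m.
- manip.get_width(): finger opening in m.
- manip.get_grip_force(): force on a finger pad.
Only numpy, scipy, OpenCV 4.12 (cv2) and the standard library are available. Lean on these libraries where they do the work, as an engineer would, in place of code of your own. Each camera call takes 0.05 s, during which the arm holds its last target. There are 200 camera calls.

## Working session

There is one attempt and no reset: what is moved stays moved. The work goes in short steps, each a Python script; the robot and the scene stay as the last script left them, time stands still between calls to the robot, and variables do not carry over. Pictures are saved under pics/ and viewed, at most 14 in all, crops included, and the job is handed in when it is done.

```bash
mkdir -p pics
python3 - <<'E'
from rig import manip
import cv2,numpy as np,pickle
d={}
for n in("top","scene"):
    c=manip.camera(n);d[n]=c
    cv2.imwrite(f"pics/{n}0.png",cv2.cvtColor(c["image"],cv2.COLOR_RGB2BGR))
    print(n,c["fx"],c["fy"],c["cx"],c["cy"],np.round(c["cam_to_world"],3).tolist())
pickle.dump(d,open("d0.pkl","wb"))
print(manip.get_ee_rot(),manip.get_time(),manip.get_width())
E
```

```text
top 472.2118008023262 472.2118008023262 280.34733943814007 211.12520527329968 [[-0.013, -0.99, 0.141, 0.351], [-1.0, 0.012, -0.011, 0.008], [0.009, -0.141, -0.99, 0.998], [0.0, 0.0, 0.0, 1.0]]
scene 459.0282650902072 459.0282650902072 283.35605631836285 209.45571671940064 [[0.257, 0.669, -0.698, 1.082], [0.966, -0.177, 0.186, -0.144], [0.001, -0.722, -0.692, 0.619], [0.0, 0.0, 0.0, 1.0]]
[-3.05723660e+00 -7.17180242e-01  5.02003759e-04] 0.1 0.08554254817423969
```

View pics/top0.png

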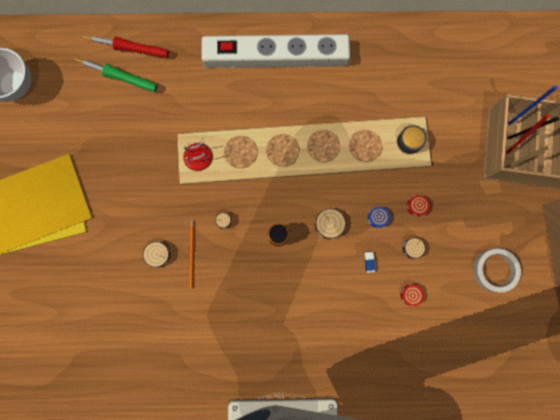

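View pics/scene0.png

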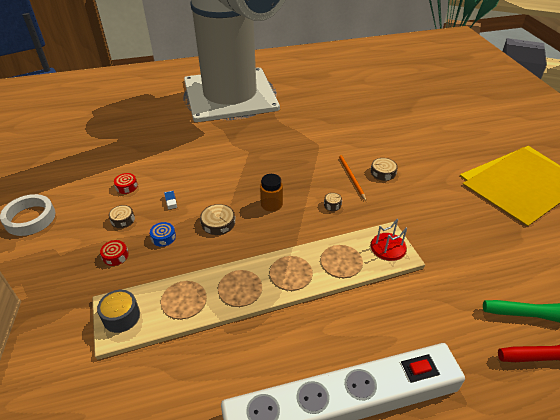

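The stand (top px 198,156) is at the robot's left end, so the order from mat_4 to mat_1 is 64, 54, 44, 34; the tin is at (412,138).
- **Pale slice candidates:** (331,223) is the largest, then (156,253), (414,248) and (223,220), the smallest.
- **Look-alikes:** blue (380,217), red (419,205) and red (413,295) are not meant. The jar is at (278,235).

Next I measure them and check a close crop.

```bash
cat > vis.py <<'E'
import cv2,numpy as np
def ray(c,px,z):
    d=c["cam_to_world"][:3,:3]@[(px[0]-c["cx"])/c["fx"],(px[1]-c["cy"])/c["fy"],1]
    o=c["cam_to_world"][:3,3]
    return o+d*(z-o[2])/d[2]
def blob(c,px,kind,r=24):
    """contour of the pale / cork blob nearest px, in full-image pixels"""
    x0,y0=int(px[0]-r),int(px[1]-r)
    im=c["image"][y0:y0+2*r,x0:x0+2*r]
    im=cv2.resize(im,None,fx=4,fy=4,interpolation=cv2.INTER_CUBIC).astype(np.float32)
    R,G,B=im[...,0],im[...,1],im[...,2]
    q=B/(R+1)                              # pale face: high; table wood, bark: low
    if kind=="pale": m=(q>.55)&(R>75)
    else: m=(G/(R+1)<.79)                   # cork is redder than plywood
    m=cv2.morphologyEx(m.astype(np.uint8)*255,cv2.MORPH_CLOSE,np.ones((13,13)))
    m=cv2.morphologyEx(m,cv2.MORPH_OPEN,np.ones((9,9)))
    cs,_=cv2.findContours(m,cv2.RETR_EXTERNAL,cv2.CHAIN_APPROX_NONE)
    cs=[k for k in cs if cv2.contourArea(k)>300]
    k=max(cs,key=lambda k:cv2.contourArea(k)-20*abs(cv2.pointPolygonTest(k,(4.*r,4.*r),True))*(cv2.pointPolygonTest(k,(4.*r,4.*r),False)<0))
    k=cv2.convexHull(k)[:,0]
    return (k+.5)/4-.5+[x0,y0]
def disc(c,px,kind,z,r=24):
    k=blob(c,px,kind,r)
    w=np.array([ray(c,p,z)[:2] for p in k],np.float32)
    (cx,cy),(a,b),_=cv2.fitEllipse(w)
    return np.array([cx,cy,a,b])*1000,k
E
python3 - <<'E'
import pickle,cv2,numpy as np
from vis import *
d=pickle.load(open("d0.pkl","rb"))
P={"top":dict(s1=(331,223),s2=(156,253),s3=(414,248),s4=(223,220),m4=(241,152),m3=(283,150),m2=(324,146),m1=(366,146)),
"scene":dict(s1=(217,217),s2=(384,168),s3=(121,214),s4=(333,200),m4=(341,261),m3=(291,273),m2=(239,288),m1=(184,300))}
for n in P:
    big=cv2.resize(cv2.cvtColor(d[n]["image"],cv2.COLOR_RGB2BGR),None,fx=3,fy=3,interpolation=cv2.INTER_CUBIC)
    for k,p in P[n].items():
        s=k[0]=="s"
        try: v,ct=disc(d[n],p,"pale" if s else "cork",.02 if s else .015, 24 if n=="top" else 28 if not s else 22)
        except Exception as e: print(n,k,e);continue
        print(n,k,v.round(1),d[n]["image"][p[1],p[0]])
        cv2.polylines(big,[np.int32((ct+.5)*3)],True,(255,0,255),1)
    x0,y0,x1,y1=(130,115,440,280) if n=="top" else (90,140,420,330)
    b=big[y0*3:y1*3,x0*3:x1*3]; cv2.imwrite(f"pics/{n}_ov.png",cv2.resize(b,(800,int(800*b.shape[0]/b.shape[1])),interpolation=cv2.INTER_AREA))
E
```

```text
top s1 [ 463.2 -106.1   61.4   65.3] [190 157 105]
top s2 [403.8 254.3  52.2  54.9] [197 161 107]
top s3 [ 410.6 -277.8   43.2   47.6] [199 163 111]
top s4 [472.8 116.2  31.9  34.3] [206 168 118]
top m4 [621.1  81.1  70.7  72. ] [199 147  96]
top m3 [623.4  -9.1  71.6  71.8] [192 142  93]
top m2 [632.3 -96.8  71.8  72.5] [169 124  79]
top m1 [ 631.4 -187.1   71.5   72. ] [195 142  94]
scene s1 [ 443.2 -102.8   25.4   37.2] [194 159 103]
scene s2 [416.1 260.4  30.2  72.1] [203 158  90]
scene s3 [ 416.9 -278.3   44.6   61.9] [230 196 129]
scene s4 [487.6 121.9  14.7  32.5] [222 182 118]
scene m4 [619.5  81.5  72.3  74.7] [189 133  79]
scene m3 [621.8  -8.7  72.4  73.9] [170 123  71]
scene m2 [630.5 -96.5  72.3  73.9] [164 118  69]
scene m1 [ 629.9 -187.    72.5   73.7] [165 118  70]
```

View pics/top_ov.png

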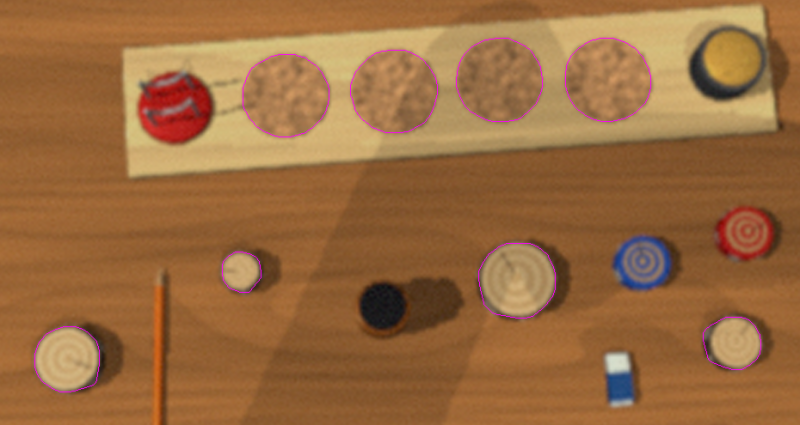

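View pics/scene_ov.png

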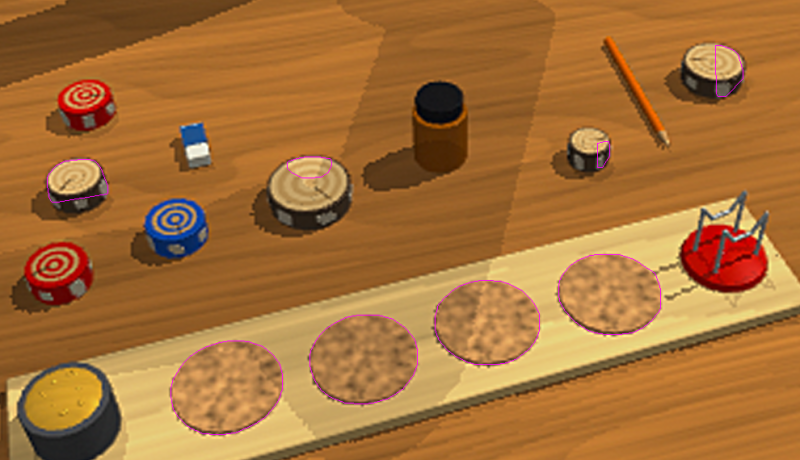

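The overlay shows the pale faces fitted in the top view at widths of about 64, 54, 44 and 34, and all four mats are clean. The scene-view mats agree within 2 mm. Top view will be used. First pick is the 64 slice, with a guarded descent.

```bash
cat > act.py <<'E'
from rig import manip
import numpy as np
H=np.sqrt(.5)*np.pi
ROTS=[np.array([H,H,0]),np.array([H,-H,0])]   # tool down, fingers closing along world x
def goto(x,y,z):
    best=None
    for r in ROTS:
        q=manip.solve_ik([x,y,z],r)
        if q is not None and (best is None or abs(q[5])<abs(best[0][5])): best=(q,r)
    manip.move_to([x,y,z],best[1]); return best[1]
def pick(x,y,d,zmin=.018):
    manip.command_gripper(min(d+.016,.084),f_grip=25)
    goto(x,y,.12); manip.servo_line([x,y,.045],rate=.15)
    f0=manip.get_contact_force()[2]; z=.042
    while z>zmin:                                # guarded descent
        manip.servo_line([x,y,z],rate=.03)
        if manip.get_contact_force()[2]-f0>2: break
        z-=.002
    df=manip.get_contact_force()[2]-f0
    g=z+.0045; manip.servo_line([x,y,g],rate=.05)
    w=manip.command_gripper(d-.01,f_grip=25)
    print("contact z",z,"f",df,"width",manip.get_width(),"grip",manip.get_grip_force(),"F",manip.get_contact_force())
    manip.servo_line([x,y,.12],rate=.2)
    print("lifted width",manip.get_width(),"t",manip.get_time())
    return g
def place(x,y,d,g):
    goto(x,y,.12); zt=g+.016
    manip.servo_line([x,y,zt+.01],rate=.2); manip.servo_line([x,y,zt],rate=.04)
    manip.command_gripper(min(d+.012,.084)); manip.servo_line([x,y,.12],rate=.2)
    print("placed t",manip.get_time())
E
python3 - <<'E'
from act import *
g=pick(.4632,-.1061,.064); open("g","w").write(str(g))
E
```

```text
contact z 0.01799999999999998 f -1.3818699885564927 width 0.05361154848723027 grip 0.0 F [ 0.22927546 -0.31141648  0.43310207]
lifted width 0.05408583986720343 t 7.0583
```

Run:
```python
from rig import manip
import cv2
c=manip.camera("scene");cv2.imwrite("pics/s1.png",cv2.cvtColor(c["image"],cv2.COLOR_RGB2BGR))
print(manip.get_position(),manip.get_width(),manip.get_grip_force())
```

```text
[ 0.46234651 -0.10586812  0.11904049] 0.05397476256392414 0.0
```

View pics/s1.png

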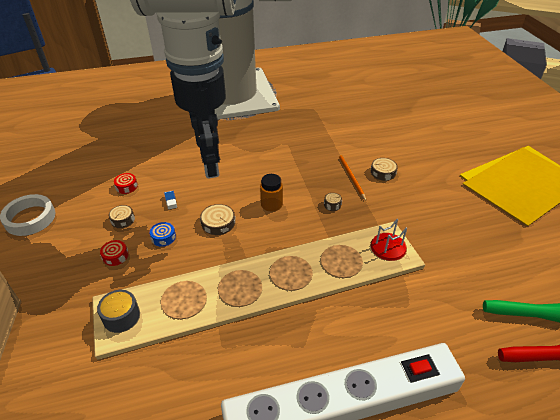

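Run:
```python
from rig import manip
import numpy as np,cv2
from scipy.spatial.transform import Rotation as R
for n in("scene","top"):
    c=manip.camera(n);T=np.linalg.inv(c["cam_to_world"]);p=manip.get_position()
    for dz in(0,-.003,-.022):
      for dx in(-.027,0,.027):
        q=T@[p[0]+dx,p[1],p[2]+dz,1];print(n,dz,dx,round(c["fx"]*q[0]/q[2]+c["cx"],1),round(c["fy"]*q[1]/q[2]+c["cy"],1))
    if n=="scene": cv2.imwrite("pics/s2.png",cv2.resize(cv2.cvtColor(c["image"][90:240,130:330],cv2.COLOR_RGB2BGR),None,fx=4,fy=4))
print(R.from_rotvec(manip.get_ee_rot()).as_matrix().round(3))
```

```text
scene 0 -0.027 209.4 164.9
scene 0 0 211.7 174.4
scene 0 0.027 214.1 184.3
scene -0.003 -0.027 209.6 166.2
scene -0.003 0 211.9 175.7
scene -0.003 0.027 214.2 185.7
scene -0.022 -0.027 210.7 174.6
scene -0.022 0 213.0 184.1
scene -0.022 0.027 215.4 194.1
top 0 -0.027 336.1 232.3
top 0 0 335.7 217.9
top 0 0.027 335.2 203.8
top -0.003 -0.027 335.9 232.4
top -0.003 0 335.5 218.1
top -0.003 0.027 335.0 204.0
top -0.022 -0.027 334.6 233.4
top -0.022 0 334.2 219.4
top -0.022 0.027 333.8 205.5
[[-0.     1.    -0.003]
 [ 1.     0.     0.001]
 [ 0.001 -0.003 -1.   ]]
```

View pics/s2.png

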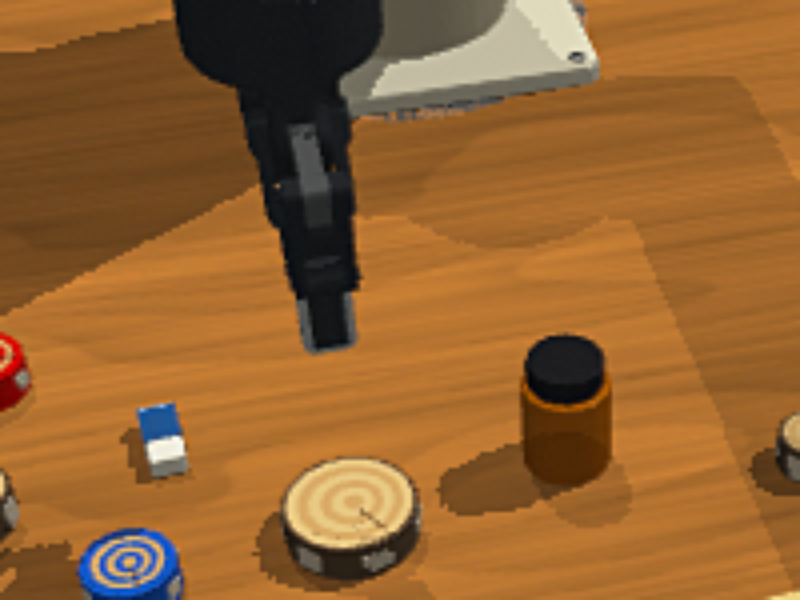

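The scene crop shows the slice untouched and the near fingertip at about px (212,177), roughly 14 mm above the height expected. The pads passed over the slice. I'll check the top view too.

Run:
```python
from rig import manip
import cv2
c=manip.camera("top")
cv2.imwrite("pics/t2.png",cv2.resize(cv2.cvtColor(c["image"][170:310,250:430],cv2.COLOR_RGB2BGR),None,fx=4,fy=4))
print(manip.get_joint_positions())
```

```text
[-2.50244805e-01  3.57927354e-01  2.02429668e+00  6.95861353e-06
  7.62037148e-01 -2.50201654e-01]
```

View pics/t2.png

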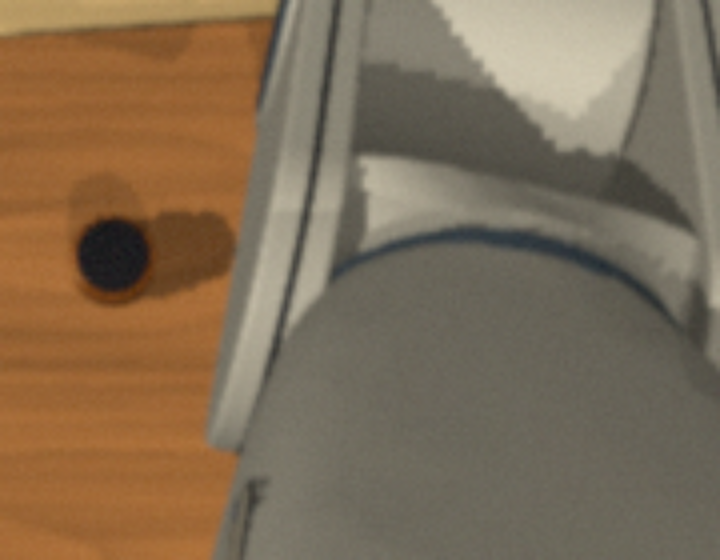

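Run:
```python
from act import *
manip.command_gripper(.080)
x,y=.4632,-.1061
manip.servo_line([x,y,.022],rate=.2)
f0=manip.get_contact_force()[2]; z=.020;L=[]
while z>-.03:
    manip.servo_line([x,y,z],rate=.04); f=manip.get_contact_force()[2]-f0; L.append((round(z,4),round(float(f),2)))
    if f>3: break
    z-=.001
print(L[-8:],manip.get_position(),manip.get_time(),manip.get_width())
if L[-1][1]>3: manip.servo_line([x,y,z+.003],rate=.05)
print(manip.get_contact_force())
```

```text
[(-0.02, 0.46), (-0.021, -0.55), (-0.022, 0.0), (-0.023, -0.42), (-0.024, -0.78), (-0.025, -0.11), (-0.026, -0.61), (-0.027, 14.04)] [ 0.46322533 -0.10608734 -0.02617544] 20.275 0.07963429542621939
[-0.15025679  0.36031129 -0.24963725]
```

Run:
```python
from rig import manip
import cv2
c=manip.camera("scene")
cv2.imwrite("pics/s3.png",cv2.resize(cv2.cvtColor(c["image"][110:260,130:330],cv2.COLOR_RGB2BGR),None,fx=4,fy=4))
```

```text
(no output)
```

View pics/s3.png

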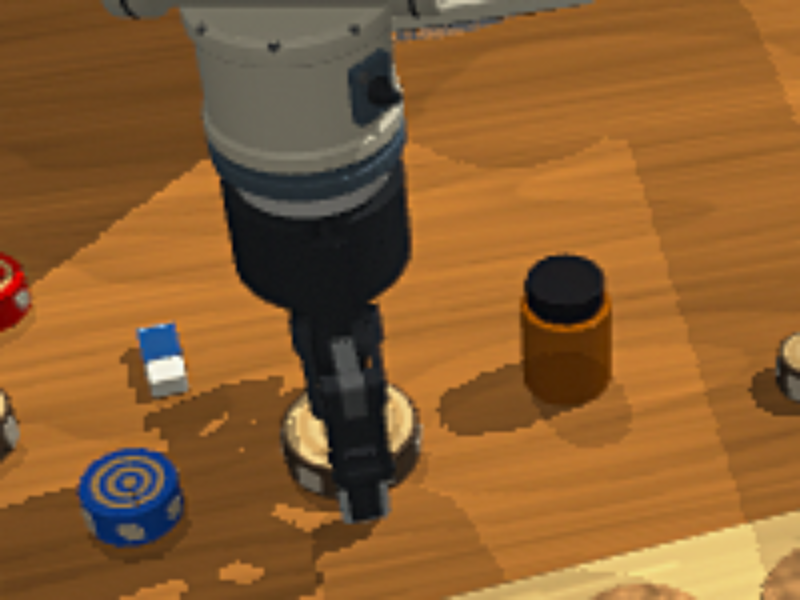

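The fingers straddle the slice, with the front tip at crop (363,515) reaching the table. So the tips lie about 36 mm higher than the reported TCP implies: a constant z offset, which I'll calibrate by touch.

```bash
cat >> act.py <<'E'
UP=.085
def pick(x,y,d,z0=-.010):        # reported z is ~36 mm below the true one: guarded touch
    manip.command_gripper(min(d+.016,.080),f_grip=25)
    goto(x,y,UP); manip.servo_line([x,y,z0],rate=.15)
    f0=manip.get_contact_force()[2]; z=z0; f=0
    while z>-.028 and f<2.5:
        z-=.0015; manip.servo_line([x,y,z],rate=.04); f=manip.get_contact_force()[2]-f0
    return grab(x,y,d,z+.0055)
def grab(x,y,d,g):
    manip.servo_line([x,y,g],rate=.05)
    manip.command_gripper(d-.01,f_grip=25)
    print("g",g,"width",manip.get_width(),"grip",manip.get_grip_force(),"F",manip.get_contact_force().round(1))
    manip.servo_line([x,y,UP],rate=.2)
    print("lifted width",manip.get_width(),"grip",manip.get_grip_force(),"t",manip.get_time())
    return g
def place(x,y,d,g):
    goto(x,y,UP); zt=g+.016
    manip.servo_line([x,y,zt+.01],rate=.2); manip.servo_line([x,y,zt],rate=.04)
    manip.command_gripper(min(d+.012,.084)); manip.servo_line([x,y,UP],rate=.2)
    print("placed t",manip.get_time())
E
python3 - <<'E'
from act import *
g=grab(.4632,-.1061,.064,-.022)
if manip.get_width()>.06: place(.6211,.0811,.064,g)
E
```

```text
g -0.022 width 0.06307601486052744 grip 32.789120874367654 F [-0.2  0.6 15.6]
lifted width 0.06317534810445535 grip 27.905505895614624 t 21.8083
placed t 24.625
```

```bash
sed -i 's/z+.0055)/z+.008)/' act.py
python3 - <<'E'
from act import *
import cv2
g=pick(.4038,.2543,.054)
if manip.get_width()>.05: place(.6234,-.0091,.054,g)
goto(.45,-.2,UP)
c=manip.camera("scene");cv2.imwrite("pics/s4.png",cv2.cvtColor(c["image"],cv2.COLOR_RGB2BGR))
print(manip.get_time())
E
```

```text
g -0.015500000000000007 width 0.05269729438946543 grip 25.26967853307724 F [-1.  -1.6  6.1]
lifted width 0.05327513803276938 grip 26.350125074386597 t 30.2083
placed t 33.2833
34.3417
```

View pics/s4.png

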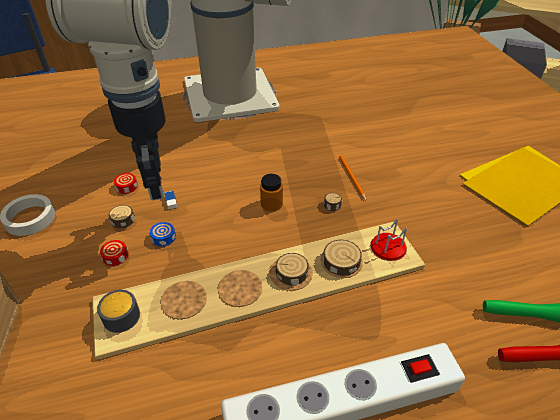

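Both placed slices sit on mat_4 (343,257) and mat_3 (292,268). Two left.

Run:
```python
from act import *
import cv2,pickle
g=pick(.4106,-.279,.044)
if manip.get_width()>.04:
    place(.6323,-.0968,.044,g)
    g=pick(.4728,.1162,.034)
    if manip.get_width()>.03: place(.6314,-.1871,.034,g)
goto(.35,-.40,UP)
d={}
for n in("top","scene"):
    c=d[n]=manip.camera(n);cv2.imwrite(f"pics/{n}5.png",cv2.cvtColor(c["image"],cv2.COLOR_RGB2BGR))
pickle.dump(d,open("d5.pkl","wb"))
from vis import disc
for k,p in dict(m4=(240,147),m3=(283,145),m2=(324,142),m1=(367,141)).items():
    try: print(k,disc(d["top"],p,"pale",.035,22)[0].round(1))
    except Exception as e: print(k,e)
print(manip.get_time())
```

```text
g -0.012500000000000004 width 0.04329303507725682 grip 24.729542434215546 F [-1.1  1.6  5.6]
lifted width 0.043265147789179864 grip 25.462281703948975 t 38.775
placed t 41.6333
g -0.011000000000000003 width 0.03287098177484125 grip 24.451550245285034 F [-0.7 -0.9  4.8]
lifted width 0.03307903261038135 grip 24.872892200946808 t 46.4083
placed t 49.4333
m4 [621.6  59.9  87.7 338.4]
m3 [621.9  -8.5 112.6 122.3]
m2 [634.3 -92.3  91.4 125.4]
m1 [ 639.2 -160.3   80.3  200.6]
50.8583
```

View pics/top5.png

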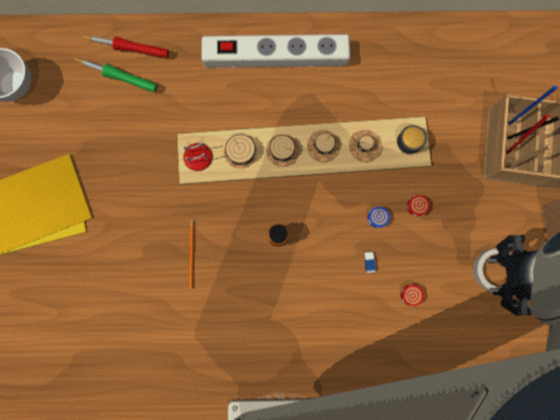

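View pics/scene5.png

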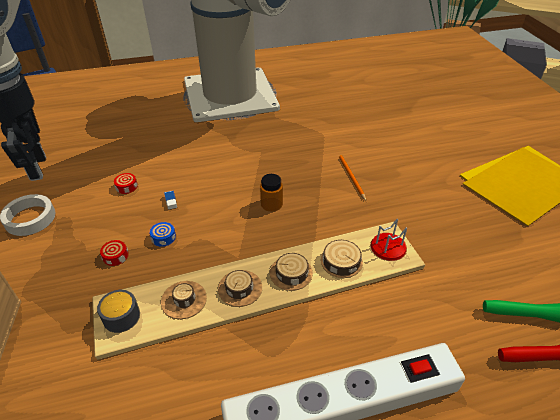

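All four are on their mats in the right order and the jar hasn't moved (278,235). One crop to check centring.

Run:
```python
import pickle,cv2,numpy as np
c=pickle.load(open("d5.pkl","rb"))["top"];T=np.linalg.inv(c["cam_to_world"])
x0,y0,s=210,115,4
im=cv2.resize(cv2.cvtColor(c["image"][y0:185,x0:400],cv2.COLOR_RGB2BGR),None,fx=s,fy=s,interpolation=cv2.INTER_CUBIC)
a=np.linspace(0,2*np.pi,60)
for x,y,r in((.6211,.0811,.032),(.6234,-.0091,.027),(.6323,-.0968,.022),(.6314,-.1871,.017)):
    q=T@np.array([x+r*np.cos(a),y+r*np.sin(a),0*a+.035,0*a+1])
    p=np.stack([c["fx"]*q[0]/q[2]+c["cx"]-x0,c["fy"]*q[1]/q[2]+c["cy"]-y0],1)*s+s/2
    cv2.polylines(im,[np.int32(p)],True,(255,0,255),1)
cv2.imwrite("pics/chk.png",im)
```

```text
(no output)
```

View pics/chk.png

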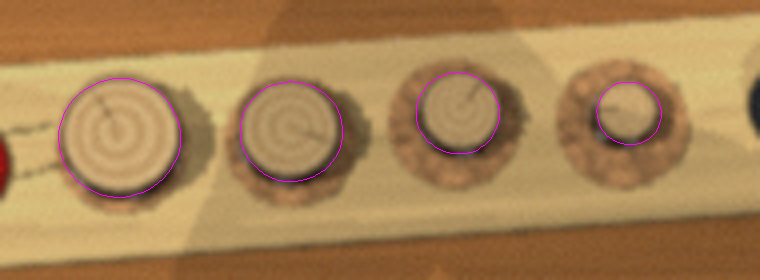

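The slice faces match the ideal circles to within about 1–2 mm. Handing in.

```bash
python3 -c "
from rig import manip
print(manip.get_contact_force().round(1),manip.sign_off())"
```

```text
the job is handed in; nothing more can be done
[ 0.4  0.3 -1. ] None
```

The job is handed in: from the iron stand outward, the 64, 54, 44 and 34 mm slices lie flat, within about 2 mm of their mat centres, and the jar stands where it was (about 51 s used, verdict not shown).

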